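# Lock the contact slide of a cell fixture

### The arm

A 7-joint arm with a two-finger parallel gripper is mounted at the origin on a cart in front of the work surface, level with it; the furniture and walls round the work are solid. World frame = base frame: x ahead of the robot, y to its left, z up, the work surface at z = 0. Lengths are in m, angles in rad, forces in N, time in s.
With the tool pointing down it reaches from about 0.4 to 0.875 m from the base axis. Payload 19.3 kg.
Tool frame: the origin (TCP) lies midway between the tips of the shut fingers; the grasp point (between the pads) lies 19 mm behind it; z points along the fingers, y is the line along which they close (so a half turn about z gives the same grasp; the last joint's range is limited). The gripper opens to 85 mm and grips with 20 to 120 N. Pads are 22 mm wide; open, the fingers measure 114 mm over their backs; the gripper's body (76 mm by 85 mm) begins 54 mm behind the grasp point. The pads swing forward as they close: fully open they stand 13 mm farther back than shut.
Start: joints at [-1.191, 0.521, -0.036, 1.599, 0.021, 1.021, -0.113], TCP at [0.272, 0.563, 0.231] pointing down, gripper open.
Joint ranges: [-2.91, 2.91], [-0.3, 2.13], [-1.5, 1.42], [0.17, 2.43], [-1.26, 4.41], [0.16, 1.93], [-2.52, 2.52]. Speed limits (rad/s): [1.89, 1.89, 2.39, 2.39, 3.01, 3.01, 3.01].

### API

Orientations are given as [roll, pitch, yaw] about the fixed x, y, z axes, in that order (R = Rz(yaw) Ry(pitch) Rx(roll)).
In Python, from workcell import bot gives the robot as it stands.
- The arm moves only by the tool move_arm, never from a script. Its argument "series" is a list of rows, each a list of 3 entries, a list of its own where there are three numbers: the shift along the tool's x, y, z in cm, then the turn, a rotation vector about the tool's x, y, z in rad, then the opening in per cent of the stroke, from 0 (shut) to 100 (fully open). A call has 1 to 20 rows; each row is the pose to reach, as a shift and turn from the pose commanded when the call began, along the tool's axes at that moment; what a row does not reach only later rows make up. A row lasts 1/12 s, in which the tool goes at most 41.7 mm and 7.16 degrees, less where a joint would pass 70% of its speed; a pose out of reach is approached as far as the arm can. A call with a gripper value outside its range is refused whole. The fingers move at their own pace and stop on an object; "squeeze" is the grip in N (left out, the last holds). Time passes only in rows, so rows that repeat a pose let the fingers close. It gives the time, the measured TCP pose, the force, the opening and the grip force at its end, in the units of the state.
- bot.observe(): the state, without advancing time (a new reading comes with each control period).
- bot.grab_frame(name): name is "scene" or "top"; returns (picture, depth): 384x512x3 uint8, red, green, blue; 384x512 float32, m along the optical axis (not along the pixel's ray), 0 where there is no reading.
- bot.camera_params(name): a dict with "fovy" (degrees; the focal length in pixels is half the picture's height over the tangent of half this angle, whatever the lens; pixels are square), "cx", "cy" (the principal point, pixels), "dist_coeffs" ([k1, k2, p1, p2, k3] as OpenCV has them; the pictures are not rectified), "R" (3x3) and "t" (3): a world point X has camera coordinates R X + t. Camera axes: x right, y down, z forward; pixel columns grow to the right and rows downward; lengths in m; the calibration is good to about 2 mm. A picture is of the moment at which its call begins. camera_params takes no time and is no camera call.
- bot.job_done(): hands the job in; it is judged then, once.
Trained networks look in the newest picture that a camera, given by its name, has taken for a name from the list of things; names that differ only in an ending like _2 or _b are one class to them, and where a whole thing is asked for, a point or a joint stands for the part that bears it (a point fixed in the world has none). Each returns a list of dicts, best first, with "conf" (0 to 1); they miss things now and then, are a little off and sometimes report something else, mostly with a low value. They report only what shows in the picture. A call takes as long as a camera call. They do not tell look-alikes from the thing itself.
- bot.find_in(camera, thing): "bbox" ([left, top, right, bottom] in pixels, round what is visible of it).
- bot.trace(camera, thing): "mask" (384x512 bool, what is visible of it) and "bbox" ([left, top, right, bottom] in pixels, round what is visible of it).
The state is a dict: "clock": time; "qpos": joint angles; "qd": joint speeds; "joint_efforts": joint torques, N m; "position": TCP position; "tool_rot": TCP orientation; "force": force on the tool from outside, world axes, zero at the start; "moment": the same for the moment, N m; "grip_width": finger opening in m; "finger_force": force on a finger pad.
Only numpy, scipy, OpenCV 4.12 (cv2) and the standard library are available. Lean on these libraries where they do the work, as an engineer would, in place of code of your own. Each camera call takes 0.05 s, during which the arm holds its last target. There are 200 camera calls.

### The job

Close the cell test fixture: push its round pin along the long leg of the L-shaped slot to the corner, so that the contact slide runs out over the cell's tabs, then push the pin sideways into the short leg until it is fully home at the end. Only push it with the fingertips or the outside of the fingers: do not pinch it or pull it up. Leave the loose tweezers, tin and clip where they lie.

Things in the scene. Friction and masses are not known exactly. Their poses are not given: they have to be found in the camera images.
- fixture: Test fixture fixed to the bench; base 240 x 108 mm. Origin: bench level, mid housing. x: along the slot's long leg toward the flat cell; z up. Housing x -62..52, y -50..50 mm; grey cover, top 38 mm up, only the pin above it. L slot 16 mm wide: long leg along +x at y 12 mm; from the corner the short leg along -y at x 25 mm. Cell x 69..163 mm, top 19 mm up; walls beside it no higher than 20 mm.
- pin_head (a point): Centre of the pin's head: upright round steel button, 30 mm wide, 20 mm high, resting on the cover. Its 12 mm shank stands in the slot with 2 mm play each side; a collar below keeps it in (4 mm play up and down; it may tilt a little when pushed). It slides with under 3 N, stays where left, and begins near the long leg's start. Its orientation means nothing.
- slot_start (a point): Point on the top of the cover plate, on the middle line of the long leg, near its closed starting end. The pin's axis can go 2 mm past it.
- slot_corner (a point): Point on the top of the cover plate where the middle lines of the two legs cross, 55 mm from slot_start. With the pin pushed against the far wall of the corner its axis is 2 mm past this point along the fixture's x.
- slot_end (a point): Point on the top of the cover plate on the middle line of the short leg, 30 mm from slot_corner. With the pin against the closed end its axis is 2 mm past this point.
- carriage (a joint): Travel (m) of the black contact slide under the cover: 0 drawn in, about 0.040 with its contacts over the cell's tabs. The pin pushes it ahead in the long leg, after some empty travel, and keeps it from going back when in the short leg.
- tweezers: Loose black tweezers, 121 x 12 x 9 mm, lying on the bench along the side of the fixture toward which the short leg points; origin below the middle. To be left alone.
- tin: Loose round white tin, 68 mm in diameter, 34 mm high, left of the fixture; origin below the middle. To be left alone. Behind it stands the fixed cell tester, 0.14 m high.
- clip: Loose blue and black test clip, 107 x 36 x 19 mm, right of the fixture; origin below the middle. To be left alone. Behind it stands a fixed stack of black trays, 0.27 m high, from 0.63 m ahead of the robot; swing over from the right above it.
- pin: The same pin; origin on its axis at the underside of the head, 10 mm below pin_head.
Things that resemble listed ones, but are neither listed nor needed, are in the scene too. Leave any green look-alike of the pin alone.

How it is judged:
By the outcome, as a careful person would: the job done as asked, in the order asked, and still so for the second after the job is handed in, with the robot touching nothing.
It also fails if it takes over 48 s, if anything falls off the work surface, if the arm or the gripper's body presses on something with over 40 N, if the wrist force passes 120 N, or if a joint passes its speed limit or range.

## Working session

There is one attempt and no reset: what is moved stays moved. The work goes in short steps, Python scripts to look and compute and a tool call to move; the robot and the scene stay as the last step left them, time stands still between calls to the robot, and variables do not carry over. Pictures are saved under pics/ and viewed, at most 10 in all, crops included, and the job is handed in when it is done.

Besides the shell and the picture viewer there is one more tool, called after ">>>" as name(argument=value, ...) on one line, values as JSON. move_arm: Moves the arm, as the interface text tells. Its arguments: {"type":"object","properties":{"series":{"type":"array"},"squeeze":{"type":"number"}},"required":["series"]}

```bash
mkdir -p pics
python3 - <<'E'
from workcell import bot
import cv2,numpy as np
s=bot.observe();print({k:np.round(v,3).tolist() for k,v in s.items() if k in('clock','position','tool_rot','force','grip_width')})
ims=[]
for n in("scene","top"):
    p,d=bot.grab_frame(n);np.save(f"{n}_d.npy",d);cv2.imwrite(f"{n}.png",p[:,:,::-1])
    cv2.imwrite(f"pics/{n}0.png",cv2.resize(p[:,:,::-1],(800,600),interpolation=cv2.INTER_CUBIC))
    c=bot.camera_params(n);print(n,c)
    for t in("pin_head","fixture","tweezers"):
        print(t,[(r['bbox'],round(r['conf'],2)) for r in bot.find_in(n,t)])
E
```

```text
{'clock': 0.0, 'position': [0.272, 0.563, 0.231], 'tool_rot': [-3.14, 0.0, 2.692], 'force': [-0.118, -0.163, -0.09], 'grip_width': 0.085}
scene {'fovy': 42.230170889555566, 'cx': 263.20827289952996, 'cy': 189.58976697460602, 'dist_coeffs': array([0.05406913, 0.        , 0.        , 0.        , 0.        ]), 'R': array([[ 0.72447309, -0.68930148,  0.00148629],
       [-0.37845793, -0.39956905, -0.83493363],
       [ 0.57611486,  0.60432445, -0.55034864]]), 't': array([-0.2857978 ,  0.26427044,  0.8475073 ])}
pin_head [([261.7, 172.8, 278.7, 189.4], 0.7), ([184.0, 190.5, 198.9, 211.2], 0.52), ([335.6, 201.2, 345.5, 220.4], 0.5)]
fixture [([248.4, 154.6, 325.4, 211.0], 0.95)]
tweezers [([292.6, 204.6, 301.9, 219.4], 0.67)]
top {'fovy': 48.0622059587251, 'cx': 254.19690434361573, 'cy': 194.82745517573656, 'dist_coeffs': array([0.01904395, 0.        , 0.        , 0.        , 0.        ]), 'R': array([[ 0.00552608, -0.99990184, -0.01287549],
       [-0.98509313, -0.00322954, -0.17199154],
       [ 0.17193307,  0.01363399, -0.98501428]]), 't': array([0.08719208, 0.47064978, 1.01246098])}
pin_head [([193.3, 232.0, 208.6, 243.6], 0.6), ([236.2, 160.8, 247.1, 176.4], 0.56)]
fixture [([204.1, 97.6, 271.8, 194.2], 0.8)]
tweezers []
```

View pics/scene0.png

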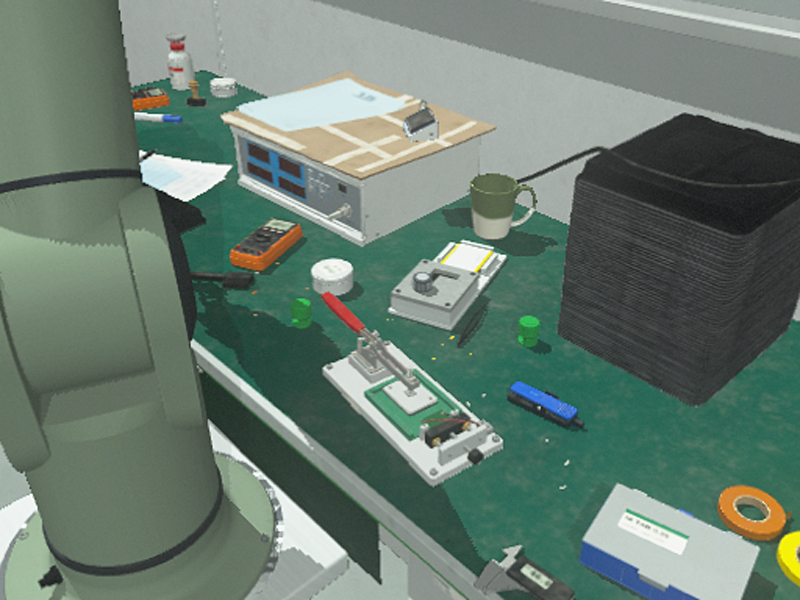

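View pics/top0.png

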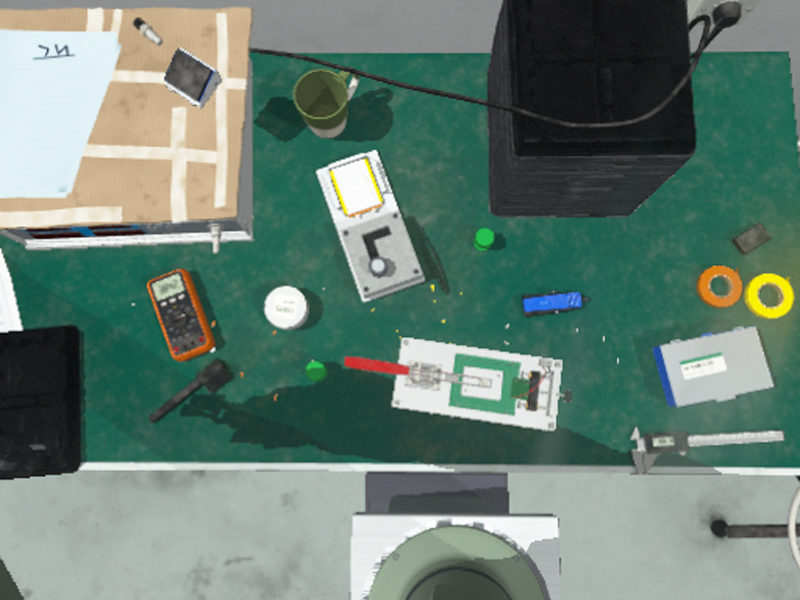

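The scene shows the steel pin at (423,281) in the enlarged picture. In the top view it is at (377,267), on the grey cover, with the slot running up to about (368,240) and then right to (388,233). The other pin candidates are the green ones at top-view (484,238) and (316,371). They are look-alikes, off the fixture, so I'll leave them alone.

```bash
cat > h.py <<'E'
import numpy as np,cv2
from workcell import bot
def K(c):
    f=192/np.tan(np.radians(c['fovy'])/2);return np.array([[f,0,c['cx']],[0,f,c['cy']],[0,0,1.]])
def rays(c,uv):
    n=cv2.undistortPoints(np.float64(uv).reshape(-1,1,2),K(c),c['dist_coeffs']).reshape(-1,2)
    return np.c_[n,np.ones(len(n))]
def at_z(c,uv,z):
    r=rays(c,uv)@c['R'];o=-c['R'].T@c['t'];return o+r*((z-o[2])/r[:,2])[:,None]
def at_d(c,uv,d): return (rays(c,uv)*d[:,None]-c['t'])@c['R']
def proj(c,X): return cv2.projectPoints(np.float64(X).reshape(-1,1,3),cv2.Rodrigues(c['R'])[0],c['t'],K(c),c['dist_coeffs'])[0].reshape(-1,2)
def rowsof(d):
    v,u=np.mgrid[:384,:512];return np.c_[u.ravel(),v.ravel()].astype(float)
E
python3 - <<'E'
from h import *
for n in("scene","top"):
    c=bot.camera_params(n);p,d=bot.grab_frame(n)
    uv=rowsof(d);W=at_d(c,uv,d.ravel()).reshape(384,512,3)
    fx=bot.trace(n,"fixture")[0];m=fx['mask']
    b=np.array(fx['bbox']).astype(int);print(n,b,fx['conf'])
    big=cv2.dilate(m.astype(np.uint8),np.ones((3,3)))>0
    w=W[big&(d.reshape(384,512)>0)]
    cov=w[(abs(w[:,2]-.038)<.005)]
    print('z hist',np.histogram(w[:,2],bins=np.arange(0,.075,.005))[0])
    r=cv2.minAreaRect(cov[:,:2].astype(np.float32)*1000);print('cover',r, np.median(cov[:,2]))
    r=cv2.minAreaRect(w[w[:,2]>.006][:,:2].astype(np.float32)*1000);print('all',r)
    for t in bot.trace(n,"pin_head"):
        q=W[t['mask']];q=q[(q[:,2]>.01)];print('pin',np.round(t['bbox'],1),round(t['conf'],2),np.round(np.median(q,0),4) if len(q) else '', np.round(np.percentile(q[:,2],95),4) if len(q) else '')
        x=(t['bbox'][0]+t['bbox'][2])/2,(t['bbox'][1]+t['bbox'][3])/2
        print('  at z .048',np.round(at_z(c,[x],.048),4))
    x0,y0,x1,y1=b+[-15,-12,15,12]
    crop=p[y0:y1,x0:x1,::-1];s=min(400/crop.shape[1],560/crop.shape[0])
    cv2.imwrite(f"c_{n}.png",cv2.resize(crop,None,fx=s,fy=s,interpolation=cv2.INTER_CUBIC));print('crop',x0,y0,s)
a,b=cv2.imread("c_scene.png"),cv2.imread("c_top.png")
o=np.zeros((max(a.shape[0],b.shape[0]),a.shape[1]+b.shape[1],3),np.uint8);o[:a.shape[0],:a.shape[1]]=a;o[:b.shape[0],a.shape[1]:]=b
print(a.shape,o.shape);cv2.imwrite("pics/crop.png",o)
E
```

```text
scene [248 152 327 212] 0.83
z hist [219 227 348 368 107 126 416 522   8   2   8  19   0   0]
cover ((556.77392578125, 115.79281616210938), (120.03788757324219, 101.13687896728516), 20.445377349853516) 0.03536912070562239
all ((611.3207397460938, 133.8028106689453), (242.2800750732422, 107.46932983398438), 20.090940475463867)
pin [186.  188.5 200.8 210.1] 0.68 [0.3646 0.2095 0.031 ] 0.0354
  at z .048 [[0.3458 0.1785 0.048 ]]
pin [334.1 203.  347.6 221.7] 0.46 [ 0.5769 -0.0554  0.0309] 0.0357
  at z .048 [[ 0.5491 -0.0833  0.048 ]]
pin [263.9 170.9 277.1 187. ] 0.43 [0.525  0.113  0.0513] 0.0577
  at z .048 [[0.5332 0.1204 0.048 ]]
crop 233 140 3.669724770642202
top [206  97 270 196] 0.6
z hist [ 279  603  387  686  131  112  303 1123   75    5   10   44    1    0]
cover ((557.250732421875, 116.21429443359375), (115.45904541015625, 99.82735443115234), 20.065765380859375) 0.03689175971949468
all ((612.01953125, 136.23228454589844), (239.04531860351562, 107.55244445800781), 20.109516143798828)
pin [237.6 163.  247.7 181.5] 0.68 [0.5287 0.1193 0.0566] 0.0601
  at z .048 [[0.5253 0.1178 0.048 ]]
pin [194.8 232.  207.6 243.7] 0.59 [0.3673 0.2153 0.0349] 0.0381
  at z .048 [[0.3642 0.2154 0.048 ]]
crop 191 85 4.25531914893617
(308, 400, 3) (523, 800, 3)
```

View pics/crop.png

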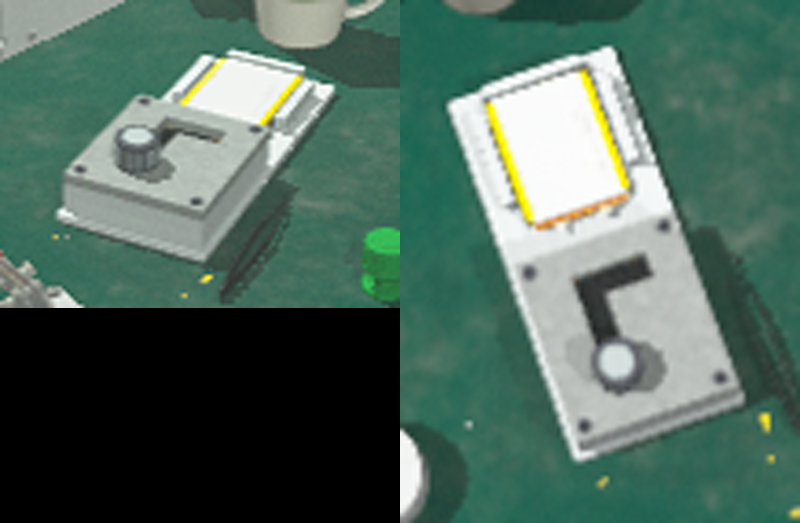

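The enlarged crop confirms the steel pin (crop (617,360)) on the cover at the start of the slot. The corner is at (592,283) and the short leg's end at (645,265). The fixture sits at about (0.562, 0.118) with yaw 0.351. The predicted slot_start is (0.530, 0.119), which agrees with the measured pin at (0.529, 0.119). I'm moving to a hover behind the pin with tool y along the fixture's +x.

>>> move_arm(series=[[[-2.4,-2,0.5],[0,0,0.05],60],[[-5,-4,1],[0,0,0.1],30],[[-7.5,-6,1.5],[0,0,0.15],0],[[-10,-8,2],[0,0,0.2],0],[[-12.5,-10,2.5],[0,0,0.25],0],[[-15,-12,3],[0,0,0.3],0],[[-17.5,-14,3.5],[0,0,0.35],0],[[-20,-16,4],[0,0,0.4],0],[[-22.5,-18,4.5],[0,0,0.45],0],[[-25,-20,5],[0,0,0.5],0],[[-27.5,-22,5.5],[0,0,0.55],0],[[-30,-24,6],[0,0,0.6],0],[[-32,-26,6.5],[0,0,0.65],0],[[-34.5,-28,7],[0,0,0.7],0],[[-37,-30,7.5],[0,0,0.74],0],[[-39.4,-32,8.1],[0,0,0.77],0],[[-39.4,-32,8.1],[0,0,0.77],0],[[-39.4,-32,8.1],[0,0,0.77],0],[[-39.4,-32,8.1],[0,0,0.77],0],[[-39.4,-32,8.1],[0,0,0.77],0]], squeeze=20)

```text
clock: 2.37
position: [0.4872, 0.1044, 0.1504]
tool_rot: [3.141, -0.0, 1.923]
force: [0.0, -0.0, 0.4]
grip_width: 0.0001
finger_force: 0.0
```

```bash
cat >> h.py <<'E'
YAW=.351;O=np.array([.562,.118,0])
Rf=np.array([[np.cos(YAW),-np.sin(YAW),0],[np.sin(YAW),np.cos(YAW),0],[0,0,1]])
def w2l(X): return (np.asarray(X)-O)@Rf
def l2w(X): return O+np.asarray(X)@Rf.T
def shot(fn):
    out=[]
    for n in("scene","top"):
        c=bot.camera_params(n);p,d=bot.grab_frame(n);im=p[:,:,::-1].copy()
        ctr=proj(c,l2w([0,0,.04]))[0];S=6;h=33
        x0,y0=(ctr-h).astype(int);cr=cv2.resize(im[y0:y0+2*h,x0:x0+2*h],None,fx=S,fy=S,interpolation=cv2.INTER_CUBIC)
        for L,col in(([-.030,.012,.038],(0,0,255)),([.025,.012,.038],(0,255,0)),([.025,-.018,.038],(255,0,0)),([-.062,-.05,.038],(0,255,255)),([.052,.05,.038],(0,255,255)),([-.062,.05,.038],(0,255,255)),([.052,-.05,.038],(0,255,255))):
            u=(proj(c,l2w(L))[0]-[x0,y0]+.5)*S;cv2.circle(cr,tuple(u.astype(int).tolist()),3,col,-1)
        out.append(cr)
    cv2.imwrite(fn,np.hstack(out))
E
python3 -c "
from h import *
s=bot.observe();print(w2l(s['position']))
shot('pics/o1.png')"
```

```text
[-0.07493067  0.01295914  0.15044104]
```

View pics/o1.png

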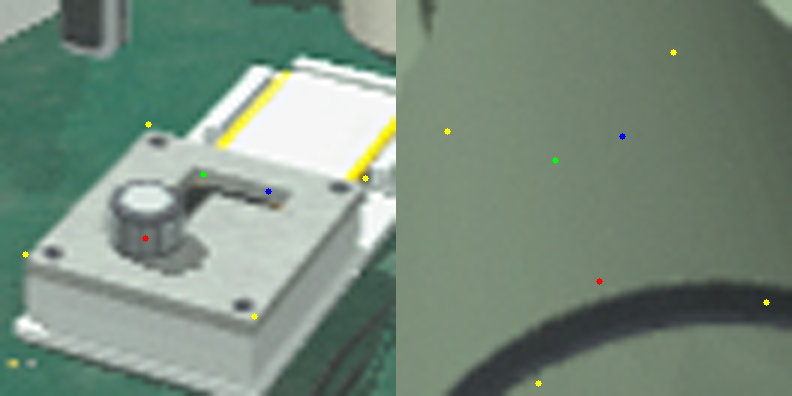

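The overlay on the scene view agrees with the housing and slot to about 1 px (2 mm). The top view is blocked by the arm. Next I descend behind the pin and push along +x, stopping short of the corner.

>>> move_arm(series=[[[0,0,2],[0,0,0],0],[[0,0,4],[0,0,0],0],[[-0.1,0,6],[0,0,0],0],[[-0.1,0,8],[0,0,0],0],[[-0.1,0,9.5],[0,0,0],0],[[-0.1,0,10.4],[0,0,0],0],[[-0.1,0,10.6],[0,0,0],0],[[-0.1,0,10.6],[0,0,0],0],[[-0.1,0.5,10.6],[0,0,0],0],[[-0.1,1,10.6],[0,0,0],0],[[-0.1,1.3,10.6],[0,0,0],0],[[-0.1,1.6,10.6],[0,0,0],0],[[-0.1,1.9,10.6],[0,0,0],0],[[-0.1,2.2,10.6],[0,0,0],0],[[-0.1,2.5,10.6],[0,0,0],0],[[-0.1,2.8,10.6],[0,0,0],0],[[-0.1,3.1,10.6],[0,0,0],0],[[-0.1,3.4,10.6],[0,0,0],0],[[-0.1,3.7,10.6],[0,0,0],0],[[-0.1,4,10.6],[0,0,0],0]])

```text
clock: 4.13
position: [0.5255, 0.1162, 0.0443]
tool_rot: [-3.141, -0.0, 1.922]
force: [-1.0, -0.8, 0.5]
grip_width: -0.0001
finger_force: 0.9
```

>>> move_arm(series=[[[0,0.3,0],[0,0,0],0],[[0,0.6,0],[0,0,0],0],[[0,0.9,0],[0,0,0],0],[[0,1.2,0],[0,0,0],0],[[0,1.5,0],[0,0,0],0],[[0,1.8,0],[0,0,0],0],[[0,2.1,0],[0,0,0],0],[[0,2.4,0],[0,0,0],0],[[0,2.6,0],[0,0,0],0],[[0,2.8,0],[0,0,0],0],[[0,2.8,0],[0,0,0],0]])

```text
clock: 5.05
position: [0.552, 0.126, 0.0443]
tool_rot: [3.141, 0.0, 1.922]
force: [-0.2, -0.7, 0.5]
grip_width: -0.0001
finger_force: 0.3
```

```bash
python3 -c "
from h import *
s=bot.observe();print(w2l(s['position']),s['force']@Rf)
shot('pics/o2.png')"
```

```text
[-0.00664537  0.0108999   0.04427383] [-0.39453047 -0.58583332  0.47910855]
```

View pics/o2.png

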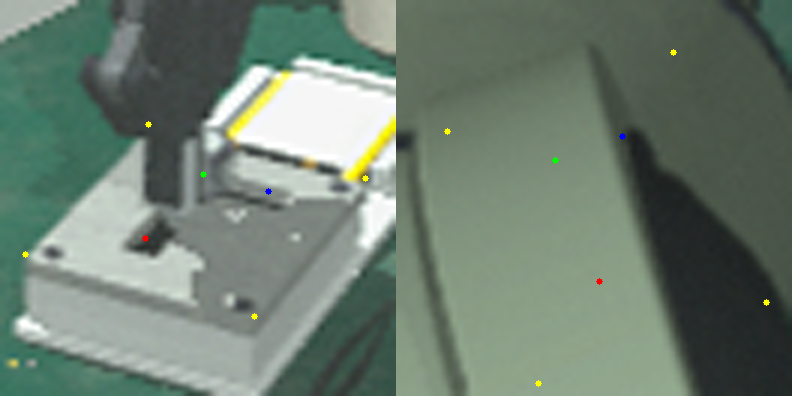

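The fingers are behind the pin, whose head shows at about (215,160) by the corner. I'll go on slowly until it meets the far wall.

>>> move_arm(series=[[[0,0.15,0],[0,0,0],0],[[0,0.3,0],[0,0,0],0],[[0,0.4,0],[0,0,0],0],[[0,0.4,0],[0,0,0],0]])

```text
clock: 5.48
position: [0.5556, 0.1272, 0.0443]
tool_rot: [3.141, 0.0, 1.922]
force: [-0.9, -0.7, -0.5]
grip_width: 0.0003
finger_force: 0.4
```

>>> move_arm(series=[[[0,0.15,0],[0,0,0],0],[[0,0.25,0],[0,0,0],0],[[0,0.25,0],[0,0,0],0]])

```text
clock: 5.73
position: [0.5578, 0.1281, 0.0443]
tool_rot: [-3.142, 0.0, 1.922]
force: [-2.3, -0.3, 0.4]
grip_width: 0.0002
finger_force: 0.7
```

>>> move_arm(series=[[[0,0.15,0],[0,0,0],0],[[0,0.25,0],[0,0,0],0],[[0,0.25,0],[0,0,0],0]])

```text
clock: 5.98
position: [0.5587, 0.1283, 0.0441]
tool_rot: [-3.138, -0.0, 1.922]
force: [-11.0, -3.1, 8.7]
grip_width: -0.0002
finger_force: 5.8
```

At the wall (11 N). I'll back off, rise, and go round to the +y side.

>>> move_arm(series=[[[0,-0.5,0],[0,0,0],0],[[0,-1.2,0],[0,0,0],0],[[0,-2,0],[0,0,0],0],[[0,-2,-2],[0,0,0],0],[[0,-2,-4.5],[0,0,0],0],[[1.5,-1,-5.5],[0,0,0],0],[[3,0.5,-5.5],[0,0,0],0],[[4.5,2,-5.5],[0,0,0],0],[[4.5,2.5,-5.5],[0,0,0],0],[[4.5,2.5,-5.5],[0,0,0],0],[[4.5,2.5,-5.5],[0,0,0],0]])

```text
clock: 6.9
position: [0.5676, 0.1789, 0.0991]
tool_rot: [-3.141, 0.0, 1.921]
force: [-1.1, -0.6, 0.2]
grip_width: -0.0
finger_force: 0.0
```

```bash
python3 -c "
from h import *
s=bot.observe();print(w2l(s['position']),s['force']@Rf)
shot('pics/o3.png')
c=bot.camera_params('scene');p,d=bot.grab_frame('scene');W=at_d(c,rowsof(d),d.ravel()).reshape(384,512,3)
for t in bot.trace('scene','pin_head'):
    b=t['bbox'];q=W[t['mask']];print(np.round(b,1),t['conf'],w2l(np.median(q,0)),w2l(at_z(c,[((b[0]+b[2])/2,(b[1]+b[3])/2)],.048)))"
```

```text
[0.02621469 0.05527111 0.0990721 ] [-1.28314437 -0.19924729  0.15919836]
[271.3 163.8 288.5 179.5] 0.61 [0.01961801 0.00973127 0.0492269 ] [[0.01470174 0.00595658 0.048     ]]
[187.2 189.  202.  209.6] 0.51 [-0.1538463   0.15325879  0.02219703] [[-0.1810186   0.12869783  0.048     ]]
```

View pics/o3.png

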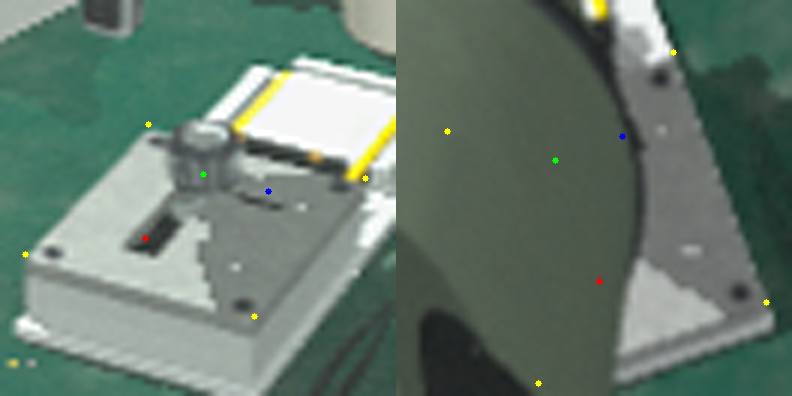

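The pin is at the corner, head over the green dot at (203,160), and the black slide is out beside the cell at about (285,150). Next I descend on the +y side and push along −y.

>>> move_arm(series=[[[0,0,1.5],[0,0,0],0],[[0,0,3.5],[0,0,0],0],[[0,0,5],[0,0,0],0],[[0,0,5.5],[0,0,0],0],[[-0.5,0,5.5],[0,0,0],0],[[-1,0,5.5],[0,0,0],0],[[-1.3,0,5.5],[0,0,0],0],[[-1.6,0,5.5],[0,0,0],0],[[-1.9,0,5.5],[0,0,0],0],[[-2.2,0,5.5],[0,0,0],0],[[-2.5,0,5.5],[0,0,0],0],[[-2.8,0,5.5],[0,0,0],0],[[-3.1,0,5.5],[0,0,0],0],[[-3.4,0,5.5],[0,0,0],0],[[-3.4,0,5.5],[0,0,0],0]])

```text
clock: 8.35
position: [0.58, 0.147, 0.0443]
tool_rot: [3.142, 0.0, 1.921]
force: [0.6, -0.7, 0.9]
grip_width: 0.0
finger_force: 0.0
```

>>> move_arm(series=[[[-0.3,0,0],[0,0,0],0],[[-0.6,0,0],[0,0,0],0],[[-0.9,0,0],[0,0,0],0],[[-1.1,0,0],[0,0,0],0],[[-1.2,0,0],[0,0,0],0],[[-1.2,0,0],[0,0,0],0]])

```text
clock: 8.85
position: [0.584, 0.1361, 0.0443]
tool_rot: [3.142, 0.0, 1.921]
force: [0.1, -0.0, 0.0]
grip_width: -0.0
finger_force: 0.0
```

```bash
python3 -c "
from h import *
s=bot.observe();print(w2l(s['position']),s['force']@Rf)
shot('pics/o4.png')"
```

```text
[0.02691397 0.00942004 0.04430537] [ 0.10766601 -0.05806611  0.00685328]
```

View pics/o4.png

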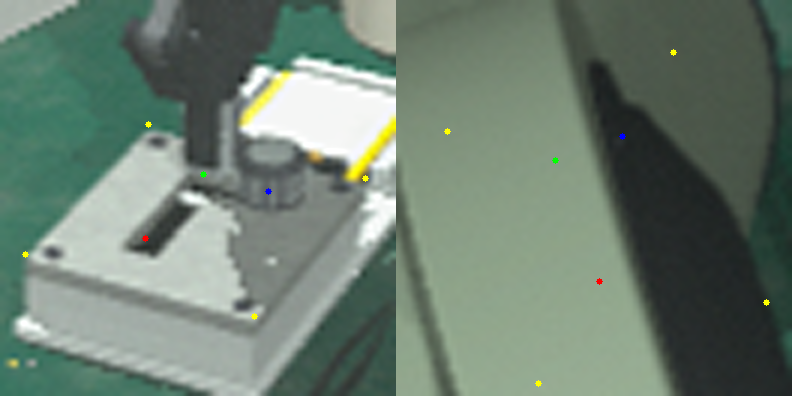

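The pin's head is over slot_end (blue dot, (270,170)). I'll press on gently to the stop.

>>> move_arm(series=[[[-0.15,0,0],[0,0,0],0],[[-0.3,0,0],[0,0,0],0],[[-0.4,0,0],[0,0,0],0],[[-0.4,0,0],[0,0,0],0]])

```text
clock: 9.28
position: [0.5852, 0.1332, 0.0444]
tool_rot: [3.142, -0.001, 1.922]
force: [-1.3, 3.3, 1.8]
grip_width: -0.0001
finger_force: 1.8
```

>>> move_arm(series=[[[-0.1,0,0],[0,0,0],0],[[-0.2,0,0],[0,0,0],0],[[-0.2,0,0],[0,0,0],0]])

```text
clock: 9.53
position: [0.5855, 0.1329, 0.0446]
tool_rot: [3.141, -0.002, 1.923]
force: [-4.9, 10.9, 5.7]
grip_width: 0.0002
finger_force: 6.1
```

At the end stop (12 N, no more movement). I'll back off, rise and check.

>>> move_arm(series=[[[0.5,0,0],[0,0,0],0],[[1.5,0,0],[0,0,0],0],[[2.5,0,0],[0,0,0],0],[[3,0,-2],[0,0,0],0],[[3,0,-5],[0,0,0],0],[[3,-2,-8],[0,0,0],0],[[5,-5,-11],[0,0,0],0],[[8,-8,-13],[0,0,0],0],[[11,-11,-13],[0,0,0],0],[[14,-14,-13],[0,0,0],0],[[17,-16,-13],[0,0,0],0],[[20,-18,-13],[0,0,0],0],[[22,-20,-13],[0,0,0],0],[[22,-20,-13],[0,0,0],0],[[22,-20,-13],[0,0,0],0],[[22,-20,-13],[0,0,0],0]])

```text
clock: 10.87
position: [0.3227, 0.2689, 0.1744]
tool_rot: [3.141, -0.0, 1.922]
force: [0.6, 0.1, 0.2]
grip_width: -0.0002
finger_force: 0.0
```

```bash
python3 -c "
from h import *
s=bot.observe();print(s['clock'],s['position'],s['force'])
shot('pics/o5.png')
for n in('scene','top'):
  c=bot.camera_params(n)
  for t in bot.find_in(n,'pin_head'):
    b=t['bbox'];print(n,np.round(b,1),t['conf'],w2l(at_z(c,[((b[0]+b[2])/2,(b[1]+b[3])/2)],.048)))"
```

```text
10.8667 [0.32271868 0.26889424 0.17443382] [0.5504364  0.06520428 0.2095793 ]
scene [186.5 191.6 199.9 211. ] 0.63 [[-0.18913892  0.12717054  0.048     ]]
scene [331.7 201.8 348.2 222. ] 0.57 [[-0.08064457 -0.18232129  0.048     ]]
scene [282.5 168.1 299.3 176.9] 0.42 [[ 0.02311374 -0.02001085  0.048     ]]
scene [246.4 152.8 324.1 212.6] 0.27 [[-0.02569329 -0.02668542  0.048     ]]
top [193.  232.8 209.  243.6] 0.66 [[-0.15288238  0.16019382  0.048     ]]
top [201.3  96.6 272.2 193.3] 0.23 [[0.03587224 0.0030334  0.048     ]]
```

View pics/o5.png

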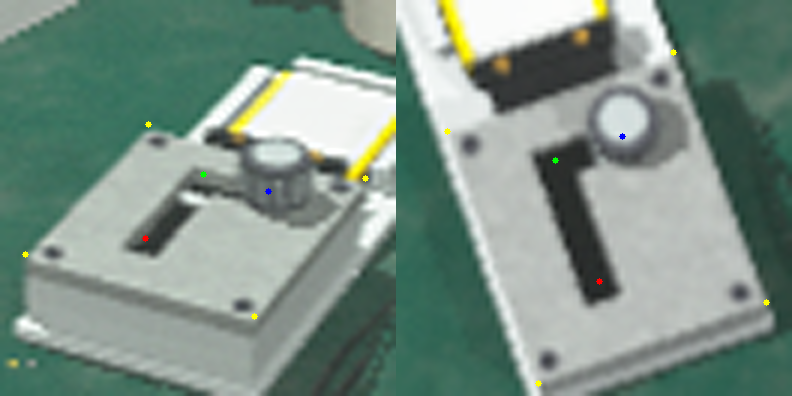

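The top view shows the pin at the closed end of the short leg (head at (622,125)), the long leg empty, and the slide's contacts out over the tabs at (500,65) and (582,37). The arm is clear of everything, so I'm handing the job in.

```bash
python3 -c "
from workcell import bot
print(bot.job_done())"
```

```text
the job is handed in; nothing more can be done
None
```

The fixture is closed and the job handed in after about 11 s: the pin is pushed home at the end of the short leg, the contacts are over the cell's tabs, and the tweezers, tin, clip and green look-alikes were not touched.

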